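Clip a specimen tube into the tube rotator and start it

TASK

Take the blue-capped specimen tube from the flat tube rest and press it down into the free clip on the rotator's paddle, centred lengthwise over its two forks, until it is fully home and the sprung orange jaw has snapped shut over it. Let go of it, and then push the green start button all the way in and let it come back. Leave the other two tubes where they are.

Things in the scene. Friction and masses are not known exactly. Their poses are not given: they have to be found in the camera images.
- specimen_tube: The tube to load: rigid 50 ml screw-cap conical tube, frosted white with a paper panel, BLUE cap, lying level, about 60 g. Origin on its axis at mid-barrel; x along the axis to the cap. Barrel 28 mm in diameter from x = -42 to +43 mm, cap 35 mm in diameter from +43 to +57 mm, cone to -58 mm. Grip it across the barrel at the origin; 40 N is fine.
- spare_tube: Tube of the same form with a WHITE cap in the other notch of the tube rest. Same origin and axes. Leave it there.
- balance_tube: Tube of the same form with a WHITE cap, already seated in the other clip of the rotator. Same origin and axes. Leave it there.
- tube_rest: White flat tube rest on the bench, 75 (x) by 150 (y) by 29 mm: foot plate 4 mm thick, two ribs 8 mm thick at x = +-27 mm with notches at y = -40 and +40 mm (which tube lies in which varies). Tubes lie along its x, axes 30 mm above the bench. Free space between the ribs, down to the foot plate. Origin: centre of the underside.
- rotator: White end-over-end tube rotator on the bench, 130 (x) by 300 mm (y, its shaft). Origin: on the bench under the middle of the black paddle, which is locked level: 100 by 160 mm, top 98 mm up; clips on it at y = -40 and +40 mm (which is free varies). Drive housing y = +95 to +195 mm, top 130 mm up, with the start button; bearing post 110 mm tall at y = -94 mm.
- clip_free: The empty clip. Origin: centre of its underside on the paddle; x along the tube, z up. Grey foot 70 by 42 by 4 mm; two forks 12 mm wide at x = +-27 mm, each a V seat with a fixed grey prong on the -y side (inner face 15 mm off centre, flared, 44 mm tall) and the orange jaw on +y. Gap of 42 mm between the forks for the fingers, free down to 11 mm above the paddle.
- free_seat (a point): Centre line of the free clip's seat, 28 mm above the clip's underside, midway between the forks: the origin of a fully seated tube lies here, its axis along this point's x axis (either way round).
- jaw_free (a joint): Sprung orange jaw of the free clip, hinged on a pin along x under the seat, rad. 0 = shut, grows outwards (+y), at most 0.6. Its two noses reach over the tube's shoulder, to 8 mm from the centre line, 10 to 16 mm above the seat's centre. A tube pushed straight down cams it open by 0.12 to 0.2 rad, then it springs shut by itself. Takes 8 to 12 N.
- clip_taken: The other clip, of the same form, holding the balance tube.
- taken_seat (a point): Centre line of the other clip's seat, as free_seat.
- jaw_taken (a joint): Sprung jaw of the other clip, rad, 0 = shut.
- start_button (a joint): Travel of the green start button, m: 0 = out, 0.006 = fully in. A spring returns it; fully in takes about 4 N.
- start_button_top (a point): Centre of the top face of the round green start button, 26 mm in diameter, on top of the drive housing, 22 mm above the housing's top; pressed straight down.
- tub: Clear plastic open tub, 110 by 80 by 40 mm, standing on the bench beyond the work; not needed. Origin: centre of the underside.

How it is judged:
By the outcome, as a careful person would: the job done as asked, in the order asked, and still so for the second after the job is handed in, with the robot touching nothing.
It also fails if it takes over 51 s, if anything falls off the work surface, if the arm or the gripper's body presses on something with over 40 N, if the wrist force passes 120 N, or if a joint passes its speed limit or range.

ROBOT

A 6-joint arm with a two-finger parallel gripper is mounted at the origin on the work surface. World frame = base frame: x ahead of the robot, y to its left, z up, the work surface at z = 0. Lengths are in m, angles in rad, forces in N, time in s.
With the tool pointing down it reaches from about 0.275 to 0.75 m from the base axis. Payload 10.2 kg.
Tool frame: the origin (TCP) lies midway between the tips of the shut fingers; the grasp point (between the pads) lies 19 mm behind it (env.hold_point_z is the distance from the TCP to the grasp point, in m); z points along the fingers, y is the line along which they close (so a half turn about z gives the same grasp; the last joint's range is limited). The gripper opens to 85 mm and grips with 20 to 120 N. Pads are 22 mm wide; open, the fingers measure 114 mm over their backs; the gripper's body (76 mm by 85 mm) begins 54 mm behind the grasp point. The pads swing forward as they close: fully open they stand 13 mm farther back than shut.
Start: joints at [-1.488, 0.313, 1.498, -0, 1.331, -0.223], TCP at [0.158, -0.501, 0.231] pointing down, gripper open.
Joint ranges: [-2.94, 2.94], [-0.97, 2.17], [0.19, 2.56], [-1.23, 4.37], [0.02, 3.11], [-2.88, 2.88]. Speed limits (rad/s): [2.39, 2.39, 3.01, 3.14, 3.14, 3.14].

INTERFACE

Orientations are given as a unit quaternion [x, y, z, w].
In Python, from bench import env, kinematics, monitor, eyes, job gives the robot as it stands. The module is installed in compiled form; this text tells all that it offers. Calls block until the motion is done:
- env.reach(position, orientation): joint-space move of the TCP to a pose.
- env.movel(position, velocity=0.15, frame=None, guard=None): straight line of the TCP; frame=None keeps the orientation; velocity is the mean speed in m/s. With guard (N) it stops when the force on the tool has changed by that much, and returns True; else False.
- env.set_joints(angles): joint-space move.
- env.release() and env.close_gripper(effort=None): open the fingers fully, or close them until they stop; effort is the grip in N (None keeps the last).
- env.hold(seconds).
- kinematics.ik(position, orientation): joint angles nearest the present ones, or None.
- monitor.sense(): the state.
- eyes.grab_frame(name): name is "side" or "top"; returns a dict with "frame" (384x512x3 uint8, red, green, blue), "mtx" (3x3 intrinsics, pixels), "view" (4x4, takes a point from world to camera coordinates). Camera axes: x right, y down, z forward; pixel columns grow to the right and rows downward; lengths in m; the calibration is good to about 2 mm. A picture is of the moment at which its call begins. There is no depth.
A pose or a line that the arm cannot do raises env.MotionError and nothing moves.
- job.hand_in(): hands the job in; it is judged then, once.
The state is a dict: "clock": time; "joints": joint angles; "qvel": joint speeds; "joint_efforts": joint torques, N m; "position": TCP position; "ee_rot": TCP orientation; "contact_force": force on the tool from outside, world axes, zero at the start; "ft_torque": the same for the moment, N m; "finger_gap": opening from 0.0 (shut) to 1.0 (fully open); "gripper_force": force on a finger pad.
Only numpy, scipy, OpenCV 4.12 (cv2) and the standard library are available. Lean on these libraries where they do the work, as an engineer would, in place of code of your own. Each camera call takes 0.05 s, during which the arm holds its last target. There are 200 camera calls.

## Working session

There is one attempt and no reset: what is moved stays moved. The work goes in short steps, each a Python script; the robot and the scene stay as the last script left them, time stands still between calls to the robot, and variables do not carry over. Pictures are saved under pics/ and viewed, at most 10 in all, crops included, and the job is handed in when it is done.

```bash
mkdir -p pics
python3 - <<'E'
from bench import env,eyes,monitor
import cv2,numpy as np
for n in("top","side"):
    f=eyes.grab_frame(n); cv2.imwrite(f"pics/{n}0.png",cv2.cvtColor(f["frame"],cv2.COLOR_RGB2BGR))
    np.savez(f"{n}0.npz",**f); print(n,f["mtx"].round(1).tolist(),f["view"].round(3).tolist())
s=monitor.sense();print(s["clock"],s["position"],s["ee_rot"],env.hold_point_z,s["finger_gap"])
E
```

```text
top [[363.8, 0.0, 259.0], [0.0, 363.8, 195.3], [0.0, 0.0, 1.0]] [[0.007, -0.999, -0.034, -0.033], [-0.999, -0.006, -0.034, 0.613], [0.033, 0.034, -0.999, 1.02], [0.0, 0.0, 0.0, 1.0]]
side [[396.2, 0.0, 250.2], [0.0, 396.2, 188.6], [0.0, 0.0, 1.0]] [[-0.948, -0.317, 0.001, 0.552], [-0.251, 0.748, -0.615, 0.255], [0.194, -0.583, -0.789, 0.964], [0.0, 0.0, 0.0, 1.0]]
0.1 [ 0.15802199 -0.50041111  0.23079187] [ 9.88332534e-01  1.52310389e-01  3.03635673e-05 -5.88543642e-04] 0.0187 1.003949780842178
```

View pics/top0.png

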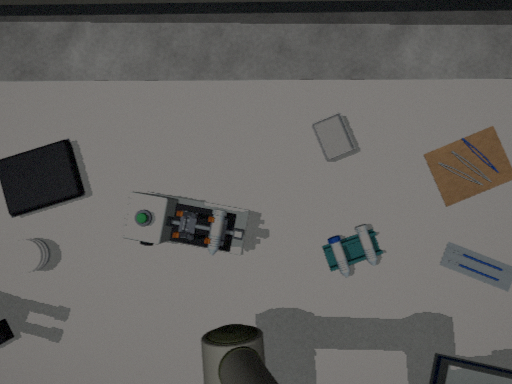

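View pics/side0.png

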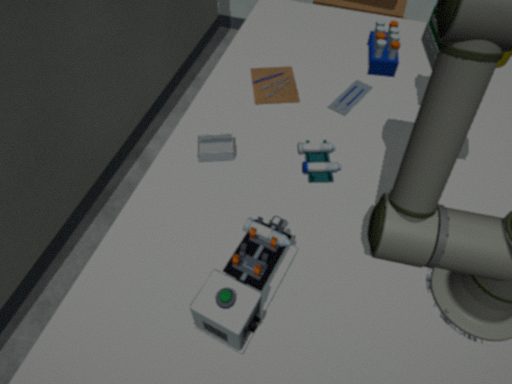

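Top view: the blue-capped tube lies at about (335,240)–(345,274) and the green button is at (143,218). The free clip is at about (187,226), and the balance tube at (217,231). Next I'll enlarge both regions from both views.

Run:
```python
import cv2,numpy as np
t=np.load("top0.npz")["frame"][:,:,::-1];s=np.load("side0.npz")["frame"][:,:,::-1]
def c(im,x,y,w,h,k): 
    return cv2.convertScaleAbs(cv2.resize(im[y:y+h,x:x+w],None,fx=k,fy=k,interpolation=cv2.INTER_CUBIC),alpha=1.5)
a=np.hstack([c(t,120,180,130,75,4),c(t,320,215,65,75,4)])
b=np.hstack([c(s,190,210,110,75,4),c(s,290,130,85,75,4)])
w=max(a.shape[1],b.shape[1]);print(a.shape,b.shape)
cv2.imwrite("pics/z.png",np.vstack([np.pad(i,((0,0),(0,w-i.shape[1]),(0,0))) for i in(a,b)]))
```

```text
(300, 780, 3) (300, 780, 3)
```

View pics/z.png

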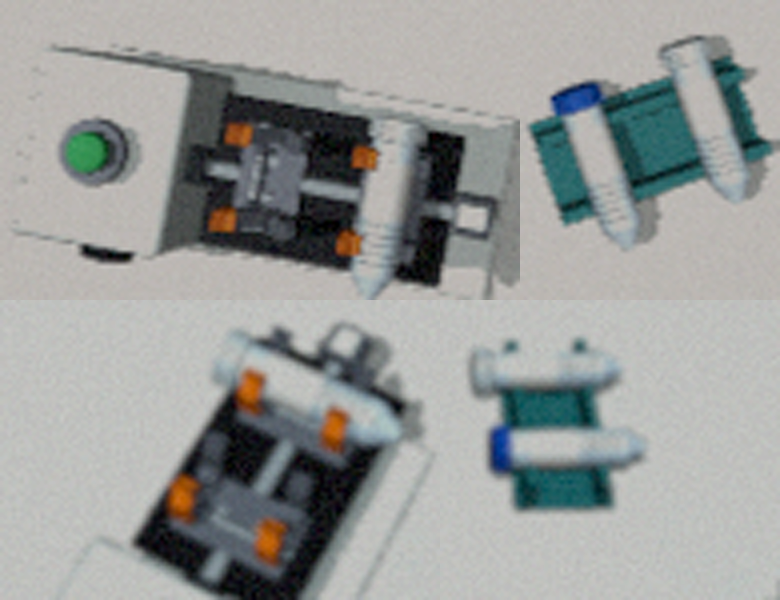

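Upper row (top view): free clip on the housing side with its jaws open to the housing, and the rest is teal. Orange jaws show at about (179,213), (175,235), (211,219) and (207,241). The lower row shows the same in the side view. Now I'll measure with masks.

```bash
cat > h.py <<'E'
import cv2,numpy as np
def cam(f): 
    R=f["view"][:3,:3];return f["mtx"],R,f["view"][:3,3]
def ray(f,p):
    K,R,t=cam(f);return -R.T@t,R.T@np.linalg.solve(K,[p[0],p[1],1])
def onz(f,p,z):
    o,d=ray(f,p);return o+d*(z-o[2])/d[2]
def tri(f,p,g,q):
    A=[];b=[]
    for h,u in((f,p),(g,q)):
        o,d=ray(h,u);d=d/np.linalg.norm(d);P=np.eye(3)-np.outer(d,d);A.append(P);b.append(P@o)
    return np.linalg.lstsq(np.vstack(A),np.hstack(b),rcond=None)[0]
def proj(f,X):
    K,R,t=cam(f);p=K@(R@np.asarray(X)+t);return p[:2]/p[2]
def blobs(f,lo,hi,box,mn=4):
    x0,y0,x1,y1=box;hsv=cv2.cvtColor(f["frame"],cv2.COLOR_RGB2HSV)[y0:y1,x0:x1]
    n,_,st,c=cv2.connectedComponentsWithStats(cv2.inRange(hsv,lo,hi))
    return [(c[i]+[x0,y0],int(st[i,4])) for i in range(1,n) if st[i,4]>=mn]
OR=((5,150,80),(18,255,255));GR=((45,100,40),(80,255,255));BL=((108,140,40),(130,255,255));TE=((80,70,30),(100,255,255))
E
python3 - <<'E'
from h import *
t=dict(np.load("top0.npz"));s=dict(np.load("side0.npz"))
print("cams",ray(t,(0,0))[0].round(3),ray(s,(0,0))[0].round(3))
for n,f,b1,b2 in(("t",t,(120,180,250,260),(320,215,390,290)),("s",s,(190,210,300,350),(290,130,375,205))):
    for k,c,b in(("or",OR,b1),("gr",GR,b1),("bl",BL,b2),("te",TE,b2)):
        print(n,k,[(p.round(1).tolist(),a) for p,a in blobs(f,*c,b)])
    # white tubes
    for nm,b in(("rot",b1),("rest",b2)):
        v=f["frame"][b[1]:b[3],b[0]:b[2]].min(2);print(nm,np.percentile(v,[5,25,50,75,95,99]))
v=t["frame"].min(2);np.set_printoptions(linewidth=250)
print(v[232:280:2,326:386:2]);print(v[200:262:3,196:240:2])
E
```

```text
cams [ 0.579 -0.064  1.039] [0.401 0.546 0.917]
t or [([179.4, 213.2], 25), ([210.6, 219.3], 25), ([175.6, 234.8], 27), ([206.7, 240.7], 26)]
t gr [([141.3, 217.6], 82)]
t bl [([333.7, 239.2], 58)]
t te [([374.6, 241.9], 130), ([352.8, 249.0], 468), ([330.2, 256.8], 205)]
rot [ 16.  71. 118. 120. 122. 123.]
rest [ 22.  93. 118. 120. 122. 123.]
s or [([252.2, 231.8], 32), ([273.1, 241.8], 38), ([235.0, 258.6], 44), ([256.8, 269.4], 48)]
s gr [([225.1, 295.8], 133)]
s bl [([304.7, 167.0], 42)]
s te [([317.0, 156.5], 223), ([319.8, 176.3], 237)]
rot [ 14.    81.   124.   126.   128.   129.01]
rest [ 20. 123. 126. 127. 129. 130.]
[[118 121 122 118 119 120 120 122 118 122 119 119 119 121 122 109  84 117 121 119 105  40   1   2  25  77  89 118 118 120]
 [122 121 117 120 119 116 112 117 119 120 119 119 120 115 114  67  70 107 120 119 116  75  29  26  28  69 109 121 119 120]
 [119 121 116  92  44  13   2  71  85  85 116 115  53  32  33  26  53 112 120 121 120 107  33  23  43 119 117 118 119 123]
 [120  93   9  14  17  23   4  48  77  53  24  31  29  10   2  15  25 102 120 120 122 116  59  19
[... 3698 characters left out ...]
5  56 120 112  87  70  40  31  27  12   7   5  71  96  79  60]
 [ 10  23  16  19  26  11  28  86 116 118 106  71  51  53  10   2   6  11  88  95  93  93]
 [ 51  37  26  21  20  18  81  90 116 118  98  71  37  43   0   1  10  35  94  97  95  92]
 [116 119 120 111 111 122 108 122 120 115  86  42  17   0   9  13  19  93 121 120 121 121]
 [121 121 119 120 122 121 116 114 111  92  83 112 109 117  96  63  50 109 120 118 120 117]
 [118 120 117 120 120 120 119 121 100 112 120 119 117 120 120 118 119 121 120 111 108 119]
 [121 121 120 120 121 119 121 119 121 120 121 118 118 121 121 120 122 120 118 121 119 121]
 [121 120 119 117 118 119 119 118 120 118 119 118 120 120 121 119 121 119 120 121 120 122]]
```

Run:
```python
from h import *
t=dict(np.load("top0.npz"));s=dict(np.load("side0.npz"))
T=[(179.4,213.2),(210.6,219.3),(175.6,234.8),(206.7,240.7)]  # free+x', taken, free, taken
S=[(235.0,258.6),(252.2,231.8),(256.8,269.4),(273.1,241.8)]
P=[tri(t,a,s,b) for a,b in zip(T,S)]
for p in P: print("jaw",p.round(4))
print("dists x",np.linalg.norm(P[0]-P[2]),np.linalg.norm(P[1]-P[3]),"y",np.linalg.norm(P[0]-P[1]),np.linalg.norm(P[2]-P[3]))
B=tri(t,(141.3,217.6),s,(225.1,295.8));print("button",B.round(4))
C=tri(t,(333.7,239.2),s,(304.7,167.0));print("cap",C.round(4))
def edges(f,rows,x0,x1,th,bright=True):
    v=f["frame"].min(2).astype(float);out=[]
    for r in rows:
        l=v[r,x0(r):x1(r)];i=np.where(l>th)[0]
        a,b=i[0],i[-1];L=a-(l[a]-th)/(l[a]-l[a-1]) if a else np.nan
        R=b+(l[b]-th)/(l[b]-l[b+1]) if b<len(l)-1 else np.nan
        out.append((r,x0(r)+L,x0(r)+R))
    return np.array(out)
e=edges(t,range(247,263),lambda r:int(330+(r-247)*.28-1),lambda r:int(347+(r-247)*.3),60)
l=np.array([onz(t,(p[1],p[0]),.03) for p in e]);r=np.array([onz(t,(p[2],p[0]),.03) for p in e])
m=(l+r)/2;fy=np.polyfit(m[:,0],m[:,1],1);print("spec axis y=a+b x",fy,"width",np.linalg.norm(l-r,axis=1).round(4)*np.cos(np.arctan(fy[0])))
e=edges(t,list(range(226,234)),lambda r:207,lambda r:235,62)
for q in e: print("bal",q.round(1),onz(t,(q[1],q[0]),.126)[:2].round(4),onz(t,(q[2],q[0]),.126)[:2].round(4))
# rest: union teal hull
for f,b in((t,(320,215,390,290)),):
    hsv=cv2.cvtColor(f["frame"],cv2.COLOR_RGB2HSV);M=np.zeros(hsv.shape[:2],np.uint8);M[b[1]:b[3],b[0]:b[2]]=cv2.inRange(hsv,*TE)[b[1]:b[3],b[0]:b[2]]
    R=cv2.minAreaRect(cv2.findNonZero(M));print("rest",R,[onz(f,p,.02)[:2].round(4).tolist() for p in cv2.boxPoints(R)])
# dark blade of blackpaddle
v=t["frame"].max(2);M=np.zeros(v.shape,np.uint8);M[190:256,166:240]=255*(v[190:256,166:240]<40)
n,lab,st,c=cv2.connectedComponentsWithStats(M);print(st[1:],)
q=cv2.findNonZero(M);R=cv2.minAreaRect(q);print("paddle",R,onz(t,R[0],.098),[onz(t,p,.098)[:2].round(4).tolist() for p in cv2.boxPoints(R)])
```

```text
jaw [0.5629 0.1651 0.1368]
jaw [0.5486 0.087  0.1353]
jaw [0.5093 0.1742 0.1361]
jaw [0.4954 0.0964 0.1342]
dists x 0.05432424391513939 0.05401128912616701 y 0.0794272272275756 0.07905099927378784
button [0.5512 0.2567 0.1489]
cap [ 0.4925 -0.2357  0.0314]
spec axis y=a+b x [ 0.34708071 -0.40705218] width [0.02824698 0.02758568 0.02805804 0.02890828 0.02834145 0.02843592
 0.02871934 0.02815251 0.0291917  0.02900275 0.02786909 0.02824698
 0.02749121 0.02758568 0.02701885 0.02569625]
bal [226.  210.1   nan] [0.5314 0.0896] [nan nan]
bal [227.  nan  nan] [nan nan] [nan nan]
bal [228.    nan 221.7] [nan nan] [0.5266 0.0603]
bal [229.    nan 221.6] [nan nan] [0.5241 0.0604]
bal [230.  208.7 221.3] [0.5213 0.093 ] [0.5216 0.0611]
bal [231.  209.2   nan] [0.5188 0.0917] [nan nan]
bal [232.  209.3   nan] [0.5163 0.0914] [nan nan]
bal [233.  209.1   nan] [0.5138 0.0919] [nan nan]
rest ((352.3771057128906, 249.31173706054688), (26.27788543701172, 54.88188552856445), 70.90650939941406) [[0.4737, -0.2056], [0.5246, -0.3481], [0.4566, -0.3714], [0.4055, -0.2293]]
[[166 203  47  44 837]
 [225 213  11  18 143]
 [183 214   1   1   1]
 [186 218   1   1   1]
 [238 229   2   1   2]
 [179 231   6   2   7]
 [219 234  13  17 143]]
paddle ((202.26800537109375, 226.7760009765625), (73.07471466064453, 37.74483108520508), 10.30484676361084) [0.52772495 0.1147414  0.098     ] [[0.4956, 0.2173], [0.5923, 0.201], [0.5597, 0.0128], [0.4639, 0.0294]]
```

```bash
cat >> h.py <<'E'
from scipy.spatial.transform import Rotation as Ro
def quat(yaw,tilt=0):
    # tool x along (cos yaw, sin yaw), z down; tilt>0: the side at +90deg of yaw goes up
    c,s=np.cos(yaw),np.sin(yaw);x=np.array([c,s,0]);R=np.c_[x,[s,-c,0],[0,0,-1]]
    R=Ro.from_rotvec(x*tilt).as_matrix()@R
    return Ro.from_matrix(R).as_quat(),R
YP=np.deg2rad(19.4);YR=np.deg2rad(-10.05);TILT=np.deg2rad(12);K=.015
SEAT=np.array([.5333,.155,.126]);BUT=np.array([.5515,.2575,.152])
E
python3 - <<'E'
from h import *
from bench import kinematics,env
t=dict(np.load("top0.npz"));s=dict(np.load("side0.npz"))
u=np.array([np.cos(YP),np.sin(YP),0])
o=np.array([.4453,-.2523,.03])
print("tip",(onz(t,(346.5,276.3),.03)-o)@u,(onz(s,(290+(645-470)/4,130+(448-300)/4),.03)-o)@u)
# blue extents along the axis, top and side
for f,b in((t,(320,215,390,290)),(s,(290,130,375,205))):
    h=cv2.cvtColor(f["frame"],cv2.COLOR_RGB2HSV);m=cv2.inRange(h,*BL)
    ys,xs=np.nonzero(m[b[1]:b[3],b[0]:b[2]])
    a=[(onz(f,(x+b[0],y+b[1]),.03)-o)@u for x,y in zip(xs,ys)];print("cap extent z=.03",min(a),max(a))
q,R=quat(YP);p=o+[0,0,0];print(kinematics.ik([p[0],p[1],.12],q),kinematics.ik([p[0],p[1],.015],q))
q,R=quat(YR,TILT);print(R.round(3));T=SEAT+K*R[:,2];print(kinematics.ik(T,q),kinematics.ik(T+[0,0,.1],q))
q,_=quat(YR);print(kinematics.ik(BUT,q))
E
```

```text
tip -0.055757056003449386 -0.03738462469865462
cap extent z=.03 0.04404330389492293 0.05794387332391934
cap extent z=.03 0.04283712436101028 0.05527766774528554
[-7.44722776e-01  4.02179851e-01  1.68409438e+00 -4.44089210e-16
  1.05531842e+00  4.87479676e-01] [-7.44722776e-01  5.67620613e-01  1.75919625e+00 -4.44089210e-16
  8.14775794e-01  4.87479676e-01]
[[ 0.985 -0.171  0.036]
 [-0.175 -0.963  0.205]
 [ 0.    -0.208 -0.978]]
[-0.02004747  0.46652789  1.6270153   0.24219644  1.02835716  1.60272088] [-0.02004747  0.35574582  1.50676242  0.21792976  1.25337314  1.66055974]
[ 2.44565744e-01  5.62005333e-01  1.33793607e+00 -4.44089210e-16
  1.24165125e+00  1.99076766e+00]
```

Run:
```python
from h import *
from bench import env,monitor,eyes
q,_=quat(YP);o=[.4453,-.2523]
env.reach([*o,.13],q);env.movel([*o,.030-K],velocity=.12,guard=15)
s=monitor.sense();print(s["position"],s["contact_force"].round(1) if hasattr(s["contact_force"],"round") else s["contact_force"])
env.close_gripper(40);s=monitor.sense();print(s["finger_gap"],s["gripper_force"],s["clock"])
env.movel([*o,.15],velocity=.15)
q,R=quat(YR,TILT);T=SEAT+K*R[:,2]
env.reach(T+[0,0,.09],q)
s=monitor.sense();print(s["position"],T,s["finger_gap"],s["contact_force"],s["clock"])
ims=[]
for n in("top","side"):
    f=eyes.grab_frame(n);np.savez(f"{n}1.npz",**f)
    u,v=proj(f,SEAT+[0,0,.04]).astype(int);c=f["frame"][v-50:v+50,u-65:u+65,::-1];ims.append(cv2.resize(c,None,fx=3,fy=3,interpolation=cv2.INTER_CUBIC));print(n,u-65,v-50)
cv2.imwrite("pics/c1.png",cv2.convertScaleAbs(np.hstack(ims),alpha=1.5))
```

```text
[ 0.44560657 -0.25263269  0.01564084] [ 0.6 -0.8  0.1]
0.3155066299775556 39.95322346687317 3.2333
[0.53395323 0.15734868 0.20103594] [0.53384423 0.15807082 0.11132779] 0.30907003458064825 [-0.5697104   0.36149566 -0.24058088] 5.8333
top 115 175
side 184 201
```

View pics/c1.png

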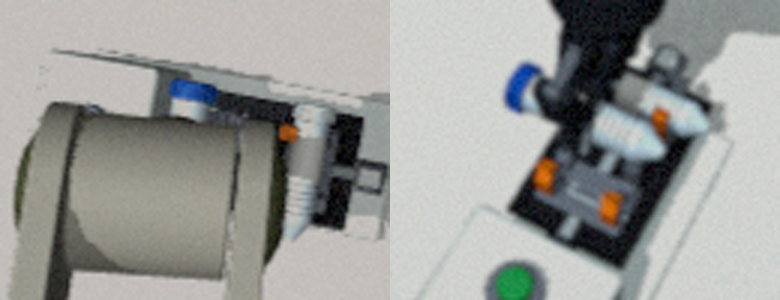

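Tube held over the clip, with the blue cap at about (179,206) in the top view and (358,231) in the side view. Next I'll triangulate the cap against where it should be.

Run:
```python
from h import *
from bench import monitor
t=dict(np.load("top1.npz"));s=dict(np.load("side1.npz"))
a=max(blobs(t,*BL,(150,180,240,240)),key=lambda x:x[1]);b=max(blobs(s,*BL,(330,200,390,250)),key=lambda x:x[1],default=None) if 0 else max(blobs(s,*BL,(184,201,314,301)),key=lambda x:x[1])
print(a,b);c=tri(t,a[0],s,b[0])
p=monitor.sense()["position"];_,R=quat(YR,TILT)
ex=p-K*R[:,2]+.05*R[:,0];d=c-ex
print("cap",c.round(4),"exp",ex.round(4),"along",(d@R[:,0]).round(4),"lat",d@[ .1745,.985,0],"dz",d[2])
```

```text
(array([178.82716049, 204.67901235]), 81) (array([226.62686567, 229.07462687]), 67)
cap [0.5845 0.1463 0.2184] exp [0.5827 0.1455 0.2158] along 0.0017 lat 0.0011063804511217271 dz 0.0026089411191844714
```

Run:
```python
from h import *
from bench import env,monitor,eyes
q,R=quat(YR,TILT);T=SEAT+.0145*R[:,2]
def st(l):
    s=monitor.sense();print(l,(s["position"]-T).round(4),np.round(s["contact_force"],1),np.round(s["ft_torque"],2),round(s["finger_gap"],3),round(s["clock"],1))
print(env.movel(T+[0,0,.03],velocity=.1,guard=10));st("above")
for dz in (.022,.016,.010,.005,.001,-.002):
    g=env.movel(T+[0,0,dz],velocity=.03,guard=30);st((dz,g))
    if g: break
ims=[]
for n in("top","side"):
    f=eyes.grab_frame(n);np.savez(f"{n}2.npz",**f)
    u,v=proj(f,SEAT).astype(int);c=f["frame"][v-50:v+50,u-65:u+65,::-1];ims.append(cv2.resize(c,None,fx=3,fy=3,interpolation=cv2.INTER_CUBIC))
cv2.imwrite("pics/c2.png",cv2.convertScaleAbs(np.hstack(ims),alpha=1.5))
```

```text
False
above [ 0.0004 -0.      0.0306] [ 0.4 -0.3 -1. ] [-0.07  0.07 -0.04] 0.318 6.7
(0.022, False) [ 0.0011 -0.0011  0.0232] [-1.5 -7.8  6.6] [-1.1   0.08  0.01] 0.315 7.1
(0.016, False) [ 0.0009 -0.0016  0.0166] [ 0.1 -9.9  2.7] [-1.55 -0.08 -0.08] 0.312 7.4
(0.01, False) [ 0.0004 -0.0019  0.0098] [  0.2 -10.8  -2.2] [-1.9  -0.04 -0.1 ] 0.312 7.8
(0.005, False) [ 0.     -0.0018  0.0042] [  0.2 -10.8  -6.5] [-1.93 -0.04 -0.13] 0.313 8.1
(0.001, False) [ 0.     -0.0015  0.0005] [-0.3 -8.9 -5.6] [-1.63  0.1  -0.12] 0.315 8.4
(-0.002, False) [ 0.0007 -0.0018 -0.0003] [ -6.2 -13.9  15.7] [-1.82  1.08  0.05] 0.313 8.6
```

View pics/c2.png

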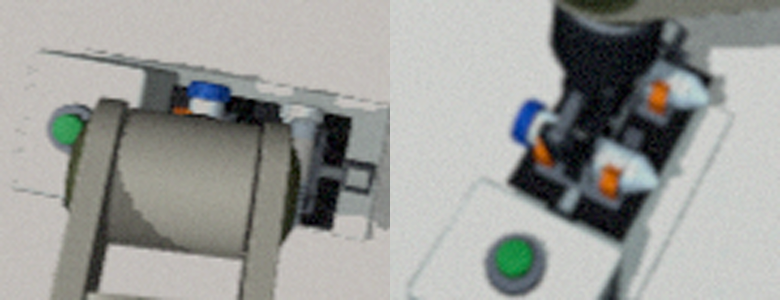

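Jaws look closed over the tube in the side view, around (540,150) and (610,180) in the crop. There's a residual −y side force, so I'll shift about 2 mm to −y and press again.

Run:
```python
from h import *
from bench import env,monitor
q,R=quat(YR,TILT);T=SEAT+.0145*R[:,2];yr=np.array([.1745,.985,0])
def st(l):
    s=monitor.sense();print(l,(s["position"]-T).round(4),np.round(s["contact_force"],1),np.round(s["ft_torque"],2),round(s["finger_gap"],3),round(s["clock"],1))
for dy,dz in((-.002,0),(-.0035,-.001),(-.0035,-.004)):
    g=env.movel(T+dy*yr+[0,0,dz],velocity=.02,guard=25);st((dy,dz,g))
```

```text
(-0.002, 0, False) [-0.0003 -0.0019  0.    ] [-0.1 -0.9  0.6] [-0.15 -0.04  0.02] 0.308 9.0
(-0.0035, -0.001, False) [-0.0003 -0.0021 -0.0001] [-1.2  7.4  7. ] [ 1.13  0.12 -0.06] 0.31 9.3
(-0.0035, -0.004, True) [-0.0001 -0.0019 -0.0002] [-3.4 -1.4  8.3] [ 0.01  0.51 -0.09] 0.314 9.5
```

Run:
```python
from h import *
from bench import env,monitor,eyes
q,R=quat(YR,TILT);T=SEAT+.0145*R[:,2];yr=np.array([.1745,.985,0])
def st(l):
    s=monitor.sense();print(l,(s["position"]-T).round(4),np.round(s["contact_force"],1),np.round(s["ft_torque"],2),round(s["finger_gap"],3),round(s["clock"],1))
env.movel(T-.002*yr,velocity=.02);st("relax")
env.release();st("open")
print(env.movel(T-.002*yr+[0,0,.1],velocity=.1,guard=15));st("up")
q,_=quat(YR)
env.reach([.45,-.1,.3],q)
ims=[]
for n in("top","side"):
    f=eyes.grab_frame(n);np.savez(f"{n}3.npz",**f)
    u,v=proj(f,SEAT).astype(int);c=f["frame"][v-50:v+50,u-65:u+65,::-1];ims.append(cv2.resize(c,None,fx=3,fy=3,interpolation=cv2.INTER_CUBIC));print(n,u-65,v-50)
cv2.imwrite("pics/c3.png",cv2.convertScaleAbs(np.hstack(ims),alpha=1.5))
f=dict(np.load("top3.npz"));g=dict(np.load("side3.npz"))
for n,h,b in(("t",f,(120,180,250,260)),("s",g,(190,210,310,350))):
    for k,c in(("or",OR),("bl",BL),("gr",GR)): print(n,k,[(p.round(1).tolist(),a) for p,a in blobs(h,*c,b)])
```

```text
relax [-0.0003 -0.0018 -0.    ] [-1.6 -0.1  2.7] [-0.05  0.12 -0.01] 0.312 9.7
open [-0.0004 -0.002  -0.    ] [ 0.6 -0.6 -0.4] [-0.07 -0.01 -0.01] 1.0 10.3
False
up [-0.0006 -0.002   0.0993] [ 0.3 -0.1 -0.5] [-0.09  0.01  0.01] 1.001 11.5
top 119 175
side 184 210
t or [([179.1, 213.1], 27), ([210.5, 219.3], 26), ([175.3, 234.9], 28), ([206.6, 240.7], 27)]
t bl [([188.2, 205.6], 64)]
t gr [([141.5, 217.6], 83)]
s or [([252.1, 232.1], 35), ([273.0, 241.9], 38), ([234.9, 259.2], 39), ([256.7, 269.8], 40)]
s bl [([229.1, 250.0], 57)]
s gr [([225.0, 295.8], 133)]
```

View pics/c3.png

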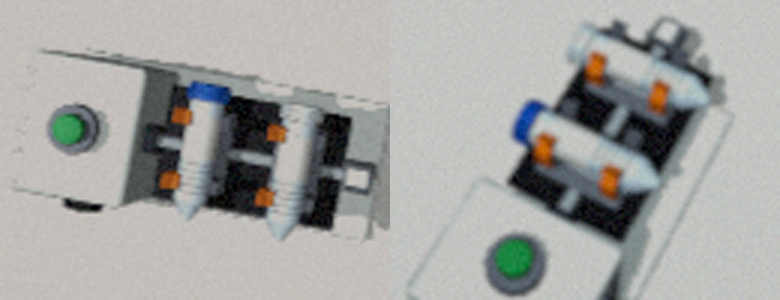

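Both tubes lie parallel in their clips, with the blue cap at (188,206). All jaw blobs are back at their shut positions. I'll check that the tube is centred lengthwise, then press the button.

Run:
```python
from h import *
from bench import env,monitor,eyes
f=dict(np.load("top3.npz"));g=dict(np.load("side3.npz"))
c=tri(f,(188.2,205.6),g,(229.1,250.0));P=[tri(f,a,g,b) for a,b in(((179.1,213.1),(234.9,259.2)),((175.3,234.9),(256.7,269.8)))]
m=(P[0]+P[1])/2;xr=np.array([.985,-.1745,0]);e=(c-m)@xr-.05;print("cap",c.round(4),"jaw mid",m.round(4),"len err",e)
assert abs(e)<.004
def st(l):
    s=monitor.sense();print(l,s["position"].round(4),np.round(s["contact_force"],1),round(s["clock"],1))
env.close_gripper(40);q,_=quat(YR)
env.reach([*BUT[:2],.25],q);env.movel([*BUT[:2],.158],velocity=.1,guard=8);st("near")
for z in(.152,.149,.146,.143,.140):
    r=env.movel([*BUT[:2],z],velocity=.02,guard=14);st((z,r))
    if r:break
env.hold(.3);st("hold")
k=eyes.grab_frame("side");np.savez("side4.npz",**k)
print("green",[(p.round(1).tolist(),a) for p,a in blobs(k,*GR,(190,210,310,350))])
```

```text
cap [0.5831 0.1453 0.1296] jaw mid [0.5361 0.1706 0.1358] len err 0.0007826605310525536
near [0.5518 0.2576 0.1587] [ 0.  -0.4 -0.7] 15.9
(0.152, False) [0.5515 0.2575 0.152 ] [-0.8 -0.1  1.8] 16.4
(0.149, False) [0.5517 0.2576 0.1491] [ 0.  -0.1  1.7] 16.7
(0.146, False) [0.5517 0.2576 0.1462] [1.3 0.4 4.7] 17.0
(0.143, True) [0.5518 0.2576 0.146 ] [-2.  -1.9  7.7] 17.2
hold [0.5518 0.2576 0.146 ] [-2.8 -0.7  8.1] 17.5
green [([227.0, 300.2], 20)]
```

Run:
```python
from h import *
from bench import env,monitor,eyes
env.movel([*BUT[:2],.145],velocity=.02,guard=15);print(monitor.sense()["position"],monitor.sense()["contact_force"])
env.movel([*BUT[:2],.25],velocity=.12);q,_=quat(YR);env.reach([.45,-.1,.3],q)
ims=[]
for n in("top","side"):
    f=eyes.grab_frame(n);b=(120,180,250,260) if n=="top" else (190,210,310,350)
    for k,c in(("or",OR),("bl",BL),("gr",GR)): print(n,k,[(p.round(1).tolist(),a) for p,a in blobs(f,*c,b)])
    ims.append(cv2.resize(f["frame"][:,:,::-1],(400,300)))
cv2.imwrite("pics/end.png",np.hstack(ims));print(monitor.sense()["clock"])
```

```text
[0.55172766 0.25761147 0.14598695] [-2.37382979 -0.19420302  8.99678015]
top or [([179.1, 213.2], 26), ([210.5, 219.3], 26), ([175.3, 234.9], 28), ([206.8, 240.7], 25)]
top bl [([188.0, 205.6], 69)]
top gr [([141.4, 217.6], 82)]
side or [([252.2, 232.0], 34), ([273.0, 241.9], 37), ([234.9, 259.1], 40), ([256.8, 270.0], 42)]
side bl [([229.1, 250.0], 56)]
side gr [([225.0, 295.8], 131)]
20.3
```

View pics/end.png

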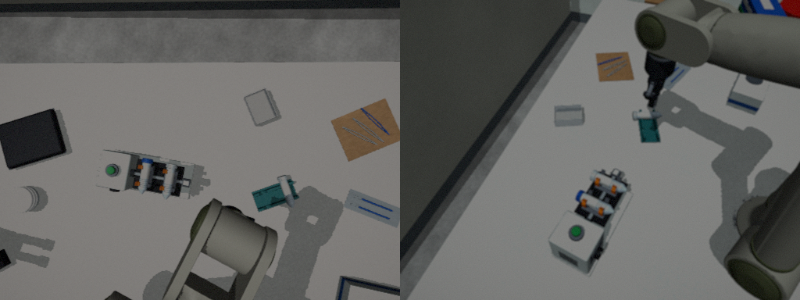

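The tube is in its clip with the jaws shut. The button is back out at its first position (141,218), the spare tube is still on the rest, and the arm is clear.

```bash
python3 -c "
from bench import job
print(job.hand_in())"
```

```text
the job is handed in; nothing more can be done
None
```

The job is handed in: the blue-capped tube is fully seated and centred in the free clip with the orange jaw shut, the start button was pressed all the way in and came back out, and the other two tubes were left in place (about 20 s of the 51 s used; no verdict was shown).

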